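# Open the brush box and park its sliding lid

### The job

Open the wooden brush box: by the orange pull, lift the lid's front end over the stop lip and slide it out until about a third of it sticks out, then let go so that it rests on the lip. Take the lid again by its two long edges, slide it clear of the grooves and lay it gently (not dropped), pull upwards, flat across both blue bars of the lid rest, lengthwise between their raised ends and roughly centred. Let go of it, and leave the paint pots, bottle, tape, sponge pads and loose brush where they are.

Things in the scene. Friction and masses are not known exactly. Their poses are not given: they have to be found in the camera images.
- brush_box: Wooden box fixed to the table, 219 long (x) x 76 wide (y), side walls 8 thick, 52 high. Origin: centre of its underside, on the table. The lid slides out over the lip at its front (own -x, roughly towards the robot). The lid lies between the walls, 2 mm play each side, underside on ledges 46 mm above the table, top flush with the walls: its edges cannot be gripped there.
- lid: Light wooden lid, 200 long (x) x 56 wide (y) x 6 thick, about 0.15 kg, axes as the box's. Origin: centre of its underside. Orange pull on top: 24 (x) x 18 (y) x 26 high, centred 80 mm towards own -x (20 mm behind the front edge), top 32 mm above the underside. Mass centre 11 mm forward of centre: slid out 60 to 80 mm it rests safely on the lip, beyond about 95 it tips off.
- lip (a point): Middle of the top of the box's front wall, the dark stop lip: 8 mm thick, 53 mm above the table, 105.5 mm from the box's centre. It stands 7 mm above the closed lid's underside and blocks its front edge.
- groove (a point): Middle of the front edge of the two dark groove roofs, at underside height, 16.5 mm behind the box centre, 59 mm above the table. Roofs cover the rear 85 mm of the lid's long edges, 13 mm above the ledges; tops 64 mm above the table. The lid's front end can be raised at most about 15 mm; the lid comes free upwards once slid out more than 86 mm.
- lid_rest: Fixed rest: grey base 110 (x) x 92 (y) x 10 mm, two blue bars along y at own x -35 and +35, 12 thick, tops 45 mm above the table; at each bar's ends a block 10 mm higher, 72 mm clear between. The lid lies along own x, either way round, on both bars. Origin: centre of its underside, on the table. Box on the robot's left: rest on the right, or the other way about.
- pot_green: Closed green paint pot, 52 mm across, 46 high, standing between box and rest; leave alone. Origin: centre of its underside.
- pot_red: Closed red paint pot, same size; leave alone. Origin: centre of its underside.
- pot_yellow: Closed yellow paint pot, same size; leave alone. Origin: centre of its underside.
- dye_bottle: Black dye bottle with blue cap, 40 mm across, 110 high, at the left side; leave alone. Origin: centre of its underside.
- tape_roll: Roll of tape lying flat, 100 mm across, 24 high, at the right side; leave alone. Origin: centre of its underside.
- sponge_stack: White round stack of sponge pads, 80 mm across, 35 high, at the left side; leave alone. Origin: centre of its underside.
- brush: Paint brush lying flat, 190 mm long, at the right side; leave alone.

How it is judged:
By the outcome, as a careful person would: the job done as asked, in the order asked, and still so for the second after the job is handed in, with the robot touching nothing.
It also fails if it takes over 64 s, if anything falls off the work surface, if the arm or the gripper's body presses on something with over 40 N, if the wrist force passes 120 N, or if a joint passes its speed limit or range.

### The arm

A 6-joint arm with a two-finger parallel gripper is mounted at the origin on the work surface. World frame = base frame: x ahead of the robot, y to its left, z up, the work surface at z = 0. Lengths are in m, angles in degrees, forces in N, time in s.
With the tool pointing down it reaches from about 0.4 to 0.825 m from the base axis. Payload 7 kg.
Tool frame: the origin (TCP) lies midway between the tips of the shut fingers; the grasp point (between the pads) lies 19 mm behind it (ctrl.grasp_offset is the distance from the TCP to the grasp point, in m); z points along the fingers, x is the direction in which the jaws open and shut, and the axes are right-handed (so a half turn about z gives the same grasp; the last joint's range is limited). The gripper opens to 88 mm and grips with 3 to 60 N. Pads are 19 mm wide; open, the fingers measure 130 mm over their backs; the gripper's body (78 mm by 193 mm) begins 47 mm behind the grasp point.
Start: joints at [-50.758, 20.546, 0.682, 0, -70.136, -16.507], TCP at [0.261, -0.623, 0.227] pointing down, gripper open.
Joint ranges: [-176.03, 176.03], [-82.01, 121.73], [-58.28, 71.71], [-173.87, 95.51], [-174.79, -0.11], [-173.66, 173.66]. Speed limits (degrees/s): [136.94, 136.94, 172.46, 180, 180, 180].

### API

Orientations are given as [roll, pitch, yaw] about the fixed x, y, z axes, in that order (R = Rz(yaw) Ry(pitch) Rx(roll)).
In Python, from plant import sensors, snapshot, order, ctrl gives the robot as it stands.
- The arm moves only by the tool send_rows, never from a script. Its argument "commands" is a list of rows, each a list of 3 entries, a list of its own where there are three numbers: the closure, from 0 (fully open) to 1 (shut), then the shift along the world's x, y, z in units of 0.25 m (1.0 is 0.25 m), then the turn, a rotation vector about the world's x, y, z in units of 360 degrees (1.0 is 360 degrees). In form: [[hand, [x, y, z], [ax, ay, az]], ...]. A call has 1 to 12 rows; each row shifts and turns the pose as measured when the row begins; what a row does not reach is not made up. A row lasts 1/10 s, in which the tool goes at most 50 mm and 8.59 degrees, less where a joint would pass 70% of its speed; a pose out of reach is approached as far as the arm can. A call with a number of a shift or a turn outside -1 to 1 is refused whole. A call with a gripper value outside its range is refused whole. The fingers move at their own pace and stop on an object; the grip force is fixed at half the most. Time passes only in rows, so rows that do not move let the fingers close. It gives the time, the measured TCP pose, the force and the opening at its end, in the units of the state.
- sensors.get_obs(): the state, without advancing time (a new reading comes with each control period).
- snapshot(name): name is "side" or "top" or "wrist"; returns a dict with "color" (480x640x3 uint8, blue, green, red), "z_map" (480x640 float32, m along the optical axis (not along the pixel's ray), 0 where there is no reading), "mtx" (3x3 intrinsics, pixels), "k1" (the pictures are not rectified: a ray, as slopes to the right and down, at radius r is drawn at 1 + k1 r^2 times it, then the intrinsics apply), "xyz" and "attitude" of the camera in the world. Camera axes: x right, y down, z forward; pixel columns grow to the right and rows downward; lengths in m; the calibration is good to about 2 mm. A picture is of the moment at which its call begins.
- order.close_job(): hands the job in, once; it reports no verdict.
The state is a dict: "clock": time; "joint_pos": joint angles; "qvel": joint speeds; "tau": joint torques, N m; "tool_pos": TCP position; "orientation": TCP orientation; "force": force on the tool from outside, world axes, zero at the start; "moment": the same for the moment, N m; "opening": finger opening in m.
Only numpy, scipy, OpenCV 4.12 (cv2) and the standard library are available. Lean on these libraries where they do the work, as an engineer would, in place of code of your own. Each camera call takes 0.05 s, during which the arm holds its last target.

## Working session

There is one attempt and no reset: what is moved stays moved. The work goes in short steps, Python scripts to look and compute and a tool call to move; the robot and the scene stay as the last step left them, time stands still between calls to the robot, and variables do not carry over. Pictures are saved under pics/ and viewed, and the job is handed in when it is done.

Besides the shell and the picture viewer there is one more tool, called as name([rows], argument=value, ...), one row to a line, values as JSON. send_rows: Moves the arm, as the interface text tells. Its arguments: {"type":"object","properties":{"commands":{"type":"array","items":{"type":"array"}}},"required":["commands"]}

```bash
ls; mkdir -p pics
cat > h.py <<'E'
import numpy as np, cv2
from scipy.spatial.transform import Rotation as R
from plant import sensors, snapshot, order, ctrl
def obs():
    o=sensors.get_obs()
    for k in ("clock","joint_pos","tool_pos","orientation","force","moment","opening"): print(k,np.round(o[k],4))
    return o
def ray(s,px):
    px=np.asarray(px,float).reshape(-1,1,2)
    d=np.array([s["k1"],0,0,0,0],float)
    n=cv2.undistortPointsIter(px,np.array(s["mtx"],float),d,None,None,(3,50,1e-10)).reshape(-1,2)
    return n
def att(s):
    a=np.array(s["attitude"],float)
    return a if a.shape==(3,3) else R.from_euler("xyz",a,degrees=True).as_matrix()
def onplane(s,px,z):
    n=ray(s,px); d=np.c_[n,np.ones(len(n))]@att(s).T; c=np.array(s["xyz"])
    return c+d*((z-c[2])/d[:,2])[:,None]
def bydepth(s,px):
    n=ray(s,px); p=np.asarray(px).reshape(-1,2).astype(int)
    z=s["z_map"][p[:,1],p[:,0]]
    return np.array(s["xyz"])+(np.c_[n,np.ones(len(n))]*z[:,None])@att(s).T
def cloud(s):
    u,v=np.meshgrid(np.arange(640),np.arange(480)); px=np.c_[u.ravel(),v.ravel()]
    return bydepth(s,px).reshape(480,640,3)
def snap(name,f):
    s=snapshot(name); cv2.imwrite("pics/"+f,s["color"]); return s
E
python3 - <<'E'
from h import *
import pickle
o=obs(); print(ctrl.grasp_offset)
for n in("top","side","wrist"):
    s=snap(n,n+"0.png"); print(n,s["xyz"],s["attitude"],s["k1"],np.array(s["mtx"]).tolist()); pickle.dump(s,open(n+"0.pkl","wb"))
E
```

```text
pics
clock 0.0
joint_pos [-5.07574e+01  2.05898e+01  6.32600e-01 -1.96000e-02 -7.01376e+01
 -1.65074e+01]
tool_pos [ 0.2606 -0.6221  0.2256]
orientation [-1.799907e+02 -9.600000e-02  1.127286e+02]
force [-0.2365 -0.3958 -0.6291]
moment [ 0.0225 -0.0216 -0.0031]
opening 0.0877
0.0188
top [0.39274563 0.00276697 1.10353102] [-168.34710566   -0.33210172  -93.61152217] -0.10563110883058897 [[474.76920083812735, 0.0, 323.2985782937228], [0.0, 474.76920083812735, 235.51245670568412], [0.0, 0.0, 1.0]]
side [-0.06787147  0.95699566  0.99778052] [-129.18532642    1.10994328 -146.15192796] -0.030859825817948716 [[560.670749380043, 0.0, 321.0380010876604], [0.0, 560.670749380043, 242.2312090227059], [0.0, 0.0, 1.0]]
wrist [ 0.20170075 -0.64752675  0.38441744] [ 1.65931592e+02 -1.39082414e-01  1.12781201e+02] -0.042240362637411454 [[384.0089164403832, 0.0, 322.2261095487884], [0.0, 384.0089164403832, 238.60867047185437], [0.0, 0.0, 1.0]]
```

View pics/top0.png

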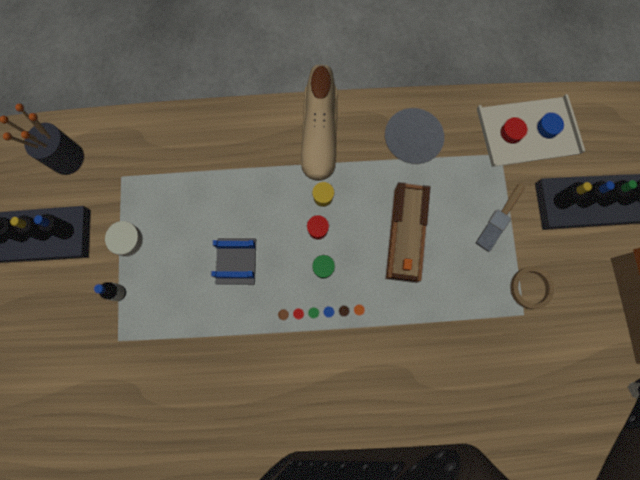

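View pics/side0.png

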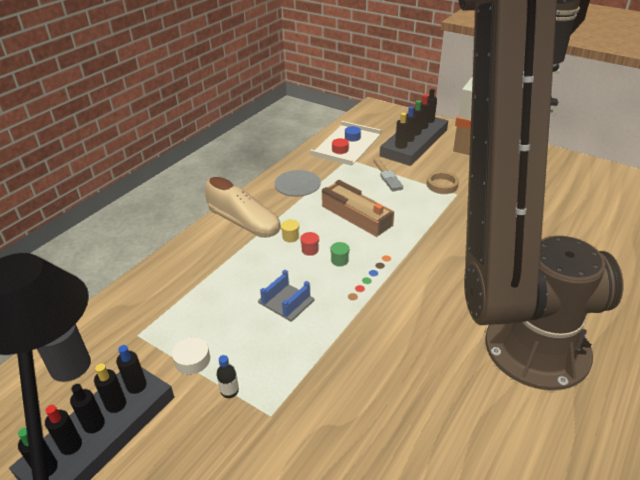

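The top view shows the box at about (409,232), with the orange pull at (407,264) and the dark roofs at the rear. The rest is at (235,261). The pots stand between them at (323,194), (318,227) and (323,266).

Run:
```python
from h import *
import pickle
s=pickle.load(open("top0.pkl","rb"))
c=s["color"]; 
a=cv2.resize(c[170:300,370:450],None,fx=4.5,fy=4.5,interpolation=cv2.INTER_CUBIC)
b=cv2.resize(c[225:295,200:270],None,fx=4.5,fy=4.5,interpolation=cv2.INTER_CUBIC)
im=np.zeros((600,760,3),np.uint8); im[:a.shape[0],:a.shape[1]]=a[:600]; im[:b.shape[0],400:400+b.shape[1]]=b
cv2.imwrite("pics/crop0.png",np.clip(im*1.6,0,255))
C=cloud(s); Z=C[...,2]
hsv=cv2.cvtColor(c,cv2.COLOR_BGR2HSV)
# box top region
m=np.zeros((480,640),np.uint8); m[170:300,375:445]=((Z[170:300,375:445]>0.03)&(Z[170:300,375:445]<0.12))
print("box px",m.sum(), np.unique(np.round(Z[m>0],2),return_counts=True))
p=onplane(s,np.argwhere(m>0)[:,::-1],0.054)[:,:2].astype(np.float32); r=cv2.minAreaRect(p*1000); print(r)
# blue bars
bl=((hsv[...,0]>100)&(hsv[...,0]<125)&(hsv[...,1]>120)).astype(np.uint8); bl[:,:205]=0; bl[:,265:]=0; bl[:225]=0; bl[295:]=0
n,l,st,ce=cv2.connectedComponentsWithStats(bl)
for i in range(1,n):
    if st[i,4]>20:
        q=np.argwhere(l==i)[:,::-1]; print("bar",st[i],np.round(np.median(Z[l==i]),3),cv2.minAreaRect((onplane(s,q,0.05)[:,:2]*1000).astype(np.float32)))
orr=((hsv[...,0]<14)&(hsv[...,1]>180)&(hsv[...,2]>100)).astype(np.uint8)
orr[:250]=0; orr[280:]=0; orr[:,395:420]*=1; orr[:,:395]=0; orr[:,420:]=0
q=np.argwhere(orr>0)[:,::-1]; print("pull",len(q),q.mean(0),onplane(s,[q.mean(0)],0.078),np.median(Z[orr>0]))
```

```text
box px 3281 (array([0.03, 0.04, 0.05, 0.06, 0.07, 0.08]), array([  43,   89, 2166,  672,  233,   78]))
((608.3595581054688, -211.75149536132812), (79.56096649169922, 226.94070434570312), 78.94757080078125)
bar [213 240  42   8 289] 0.044 ((603.3499145507812, 187.20608520507812), (93.9363784790039, 16.148305892944336), 86.4765853881836)
bar [212 271  42   7 264] 0.045 ((534.0624389648438, 191.29725646972656), (92.6472396850586, 13.512008666992188), 86.62782287597656)
pull 73 [407.34246575 263.56164384] [[ 0.52950641 -0.19618669  0.078     ]] 0.07820802058353471[ WARN:0@0.745] global loadsave.cpp:1063 imwrite_ Unsupported depth image for selected encoder is fallbacked to CV_8U.
```

View pics/crop0.png

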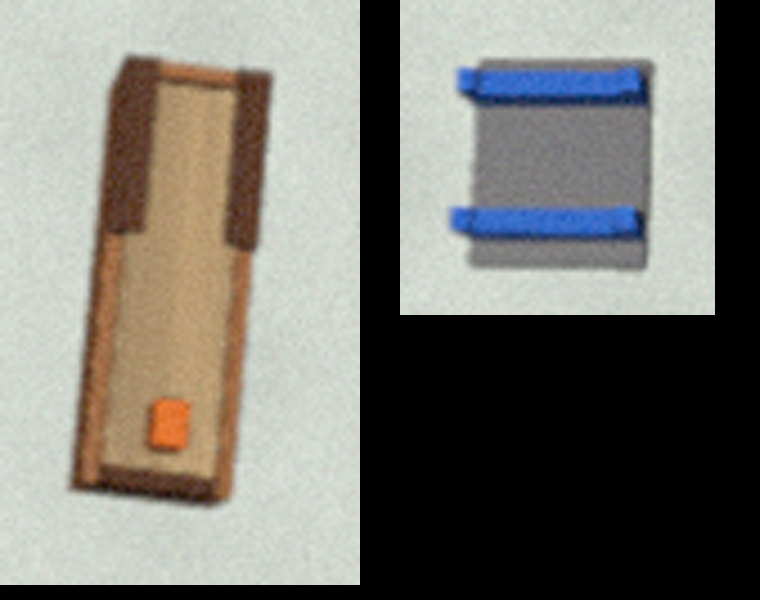

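send_rows([
  [0,[0.098,0.155,0],[0,0,-0.0085]],
  [0,[0.098,0.155,0],[0,0,-0.0085]],
  [0,[0.098,0.155,0],[0,0,-0.0085]],
  [0,[0.098,0.155,0],[0,0,-0.0085]],
  [0,[0.098,0.155,0],[0,0,-0.0085]],
  [0,[0.098,0.155,0],[0,0,-0.0085]],
  [0,[0.098,0.155,0],[0,0,-0.0085]],
  [0,[0.098,0.155,0],[0,0,-0.0085]],
  [0,[0.098,0.155,0],[0,0,-0.0085]],
  [0,[0.098,0.155,0],[0,0,-0.0085]],
  [0,[0.098,0.155,0],[0,0,-0.0085]],
])

```text
clock: 1.25
tool_pos: [0.5324, -0.182, 0.2221]
orientation: [-179.8, -0.3, 77.2]
force: [0.9, -0.5, 0.7]
opening: 0.0873
```

Run:
```python
from h import *
import pickle
o=obs()
for n in("wrist","side"):
    s=snap(n,n+"1.png"); pickle.dump(s,open(n+"1.pkl","wb"))
print(s["xyz"])
```

```text
clock 1.25
joint_pos [   0.8001   10.3256  -13.7787   -0.3961  -65.9939 -103.4235]
tool_pos [ 0.5324 -0.182   0.2221]
orientation [-179.82     -0.3287   77.2146]
force [ 0.921  -0.4683  0.654 ]
moment [-0.1531 -0.2026 -0.0197]
opening 0.0873
[-0.06787147  0.95699566  0.99778052]
```

View pics/wrist1.png

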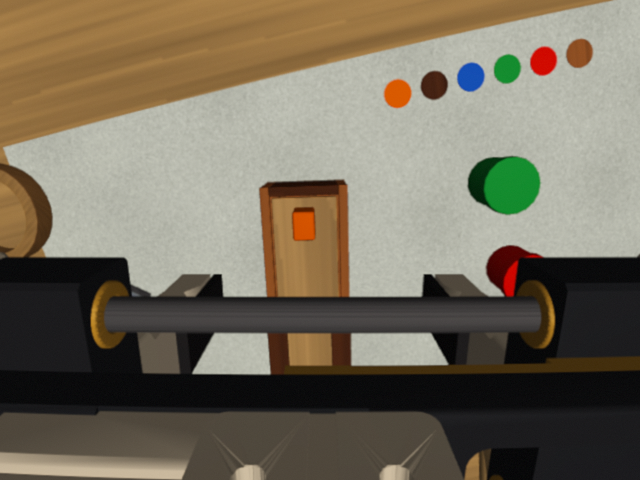

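The wrist view shows the pull at about (304,223) and the box's front lip from (262,187) to (346,183). The jaws straddle the box.

Run:
```python
from h import *
import pickle
s=pickle.load(open("wrist1.pkl","rb")); print(s["xyz"],s["attitude"])
hsv=cv2.cvtColor(s["color"],cv2.COLOR_BGR2HSV)
m=((hsv[...,0]<14)&(hsv[...,1]>200)&(hsv[...,2]>150)).astype(np.uint8); m[:195]=0;m[245:]=0;m[:,:280]=0;m[:,330:]=0
# top face: bright part
v=hsv[...,2]; print(np.percentile(v[m>0],[5,50,95]))
q=np.argwhere(m>0)[:,::-1]; print(len(q),q.min(0),q.max(0))
C=cloud(s)
t=(m>0)&(C[...,2]>0.072); q=np.argwhere(t)[:,::-1]; print(len(q), np.median(C[t],0))
p=onplane(s,q,0.078); print("pull top",p.mean(0),cv2.minAreaRect((p[:,:2]*1000).astype(np.float32)))
# box from depth: points 45..60 high left+right wall
Z=C[...,2]; b=(Z>0.045)&(Z<0.06); b[:175]=0;b[256:]=0;b[:,:250]=0;b[:,360:]=0
b=b.astype(np.uint8)
L=[];Rr=[]
for v in range(190,255,3):
    u=np.where(b[v])[0]
    if len(u)>40: L.append((u.min()-.5,v)); Rr.append((u.max()+.5,v))
for E,n in((L,"R-side"),(Rr,"L-side")):
    P=onplane(s,E,0.052); f=cv2.fitLine((P[:,:2]).astype(np.float32),cv2.DIST_HUBER,0,.01,.01).ravel(); print(n,f,np.degrees(np.arctan2(f[1],f[0])),P[0],P[-1])
F=[(u,np.where(b[:,u])[0].min()-.5) for u in range(275,335,3)]
P=onplane(s,F,0.053); print("front",P[0],P[-1]); 
# side cam pull
s=pickle.load(open("side1.pkl","rb")); 
hsv=cv2.cvtColor(s["color"],cv2.COLOR_BGR2HSV)
# top cam with dim; rest via side camera depth
s=pickle.load(open("side0.pkl","rb")); C=cloud(s);hsv=cv2.cvtColor(s["color"],cv2.COLOR_BGR2HSV)
m=(hsv[...,0]>100)&(hsv[...,0]<125)&(hsv[...,1]>100); m[:265]=0;m[325:]=0;m[:,:250]=0;m[:,320:]=0
t=m&(C[...,2]>0.042); 
l=cv2.connectedComponents(t.astype(np.uint8))
for i in range(1,l[0]):
    k=l[1]==i
    if k.sum()>15: print("side bar",k.sum(),C[k].mean(0).round(4), cv2.minAreaRect((C[k][:,:2]*1000).astype(np.float32)))
```

```text
[ 0.47016499 -0.168621    0.3809795 ] [166.12992061  -0.36859266  77.26615531]
[167. 209. 212.]
599 [293 212] [314 240]
599 [ 0.52968999 -0.19560494  0.07835053]
pull top [ 0.52973531 -0.19565812  0.078     ] ((530.0980834960938, -195.67333984375), (17.000267028808594, 23.064603805541992), 77.18534088134766)
R-side [ 0.98242676 -0.18664849  0.5278907  -0.23402712] -10.757257 [ 0.49593361 -0.2282216   0.052     ] [ 0.55113473 -0.23837747  0.052     ]
L-side [ 0.9826791  -0.18531528  0.5405852  -0.1591762 ] -10.679513 [ 0.51283123 -0.15389237  0.052     ] [ 0.56795315 -0.1645398   0.052     ]
front [ 0.49610429 -0.21355914  0.053     ] [ 0.50437812 -0.16566652  0.053     ]
side bar 128 [0.6062 0.1932 0.0477] ((605.8259887695312, 193.219970703125), (91.949462890625, 14.418068885803223), 87.3290786743164)
side bar 148 [0.5329 0.2046 0.0536] ((258.849609375, 572.0579833984375), (63.5720329284668, 1007.7963256835938), 36.71393585205078)
```

View pics/side1.png

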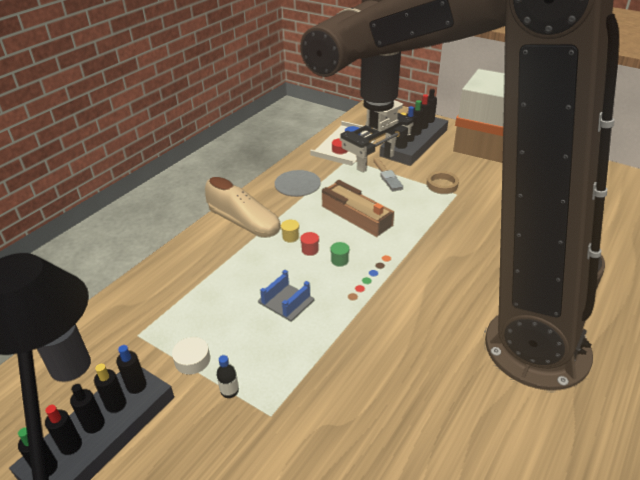

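send_rows([
  [0,[-0.011,-0.055,-0.08],[0,0,0.0058]],
  [0,[0,0,-0.14],[0,0,0]],
  [0,[0,0,-0.14],[0,0,0]],
  [0,[0,0,-0.12],[0,0,0]],
  [0,[0,0,0],[0,0,0]],
])

```text
clock: 1.85
tool_pos: [0.5317, -0.1926, 0.099]
orientation: [-180.0, -0.4, 80.0]
force: [-0.9, 0.1, -0.1]
opening: 0.0875
```

Run:
```python
from h import *
o=obs()
```

```text
clock 1.85
joint_pos [ -0.347   17.0687 -22.5599  -0.4685 -50.3346 -99.38  ]
tool_pos [ 0.5317 -0.1926  0.099 ]
orientation [-179.9766   -0.3619   79.9739]
force [-0.9171  0.0586 -0.1311]
moment [-0.0785  0.0826  0.0679]
opening 0.0875
```

send_rows([
  [0,[-0.008,-0.012,-0.1],[-0.001,0,-0.002]],
  [0,[0,0,-0.068],[0,0,0]],
  [0,[0,0,0],[0,0,0]],
])

```text
clock: 2.15
tool_pos: [0.5311, -0.197, 0.0592]
orientation: [179.8, 0.1, 79.3]
force: [0.6, -0.8, -1.0]
opening: 0.0881
```

send_rows([
  [0,[-0.006,0.005,-0.012],[0,0,0]],
  [0.5,[0,0,0],[0,0,0]],
  [0.6,[0,0,0],[0,0,0]],
])

```text
clock: 2.45
tool_pos: [0.5317, -0.1963, 0.0601]
orientation: [179.6, 0.1, 79.3]
force: [0.1, -0.2, -1.4]
opening: 0.077
```

send_rows([
  [0.6,[-0.006,0.003,-0.016],[0,0,0]],
  [0.6,[0,0,0],[0,0,0]],
  [0.6,[0,0,0],[0,0,0]],
])

```text
clock: 2.75
tool_pos: [0.5313, -0.1955, 0.0579]
orientation: [179.4, 0.0, 79.3]
force: [-0.7, -0.8, 0.7]
opening: 0.0532
```

send_rows([
  [1,[0,0,-0.006],[0,0,0]],
  [1,[0,0,0],[0,0,0]],
  [1,[0,0,0],[0,0,0]],
  [1,[0,0,0],[0,0,0]],
  [1,[0,0,0],[0,0,0]],
])

```text
clock: 3.25
tool_pos: [0.5313, -0.1955, 0.0564]
orientation: [179.4, 0.0, 79.3]
force: [-0.8, -0.1, 1.2]
opening: 0.0178
```

Run:
```python
from h import *
o=obs()
s=snap("wrist","wrist2.png")
```

```text
clock 3.25
joint_pos [  -0.2939   19.7516  -25.8306    0.2137  -43.8145 -100.514 ]
tool_pos [ 0.5313 -0.1955  0.0564]
orientation [1.793797e+02 3.700000e-02 7.934530e+01]
force [-0.7827 -0.1419  1.1893]
moment [-0.1355  0.0986  0.1   ]
opening 0.0178
```

View pics/wrist2.png

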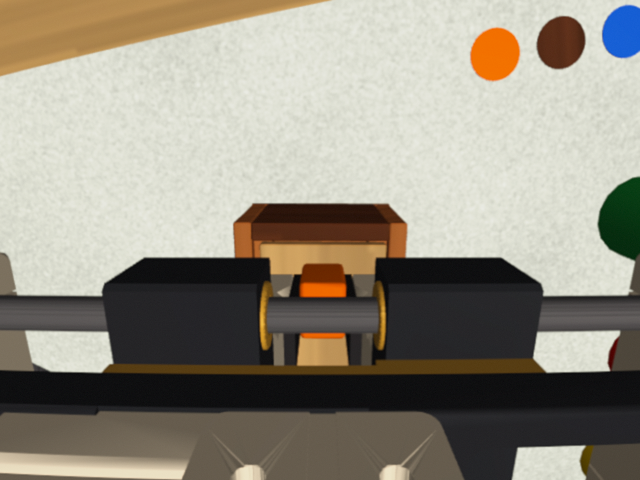

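send_rows([
  [1,[0,0,0.01],[0.0004,0.002,0]],
  [1,[0,0,0.01],[0.0004,0.002,0]],
  [1,[0,0,0.01],[0.0004,0.002,0]],
  [1,[0,0,0.008],[0.0004,0.002,0]],
  [1,[0,0,0],[0,0,0]],
])

```text
clock: 3.8
tool_pos: [0.5313, -0.1954, 0.0665]
orientation: [-177.4, -0.0, 79.3]
force: [0.1, 0.1, -1.4]
opening: 0.0179
```

send_rows([
  [1,[-0.039,0.0074,0],[0,0,0]],
  [1,[-0.039,0.0074,0],[0,0,0]],
  [1,[0,0,0],[0,0,0]],
])

```text
clock: 4.1
tool_pos: [0.5098, -0.1914, 0.066]
orientation: [-177.4, -0.0, 79.3]
force: [-0.7, -0.7, -0.6]
opening: 0.018
```

Run:
```python
from h import *
o=obs()
s=snap("wrist","wrist3.png")
s=snapshot("side"); cv2.imwrite("pics/side3.png",cv2.resize(s["color"][150:260,290:430],None,fx=5,fy=5,interpolation=cv2.INTER_CUBIC))
```

```text
clock 4.1
joint_pos [ -0.3215  19.0439 -24.9892  -0.6621 -48.5719 -99.9175]
tool_pos [ 0.5098 -0.1914  0.066 ]
orientation [-1.773501e+02 -2.010000e-02  7.931120e+01]
force [-0.742  -0.6634 -0.5836]
moment [-0.0461  0.0257  0.0312]
opening 0.018
```

View pics/wrist3.png

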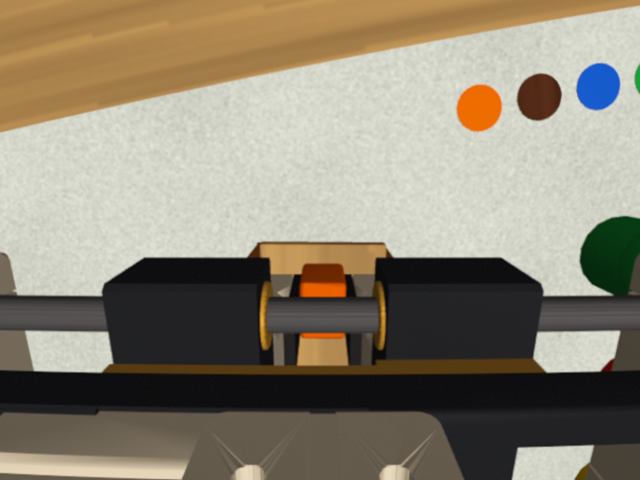

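View pics/side3.png

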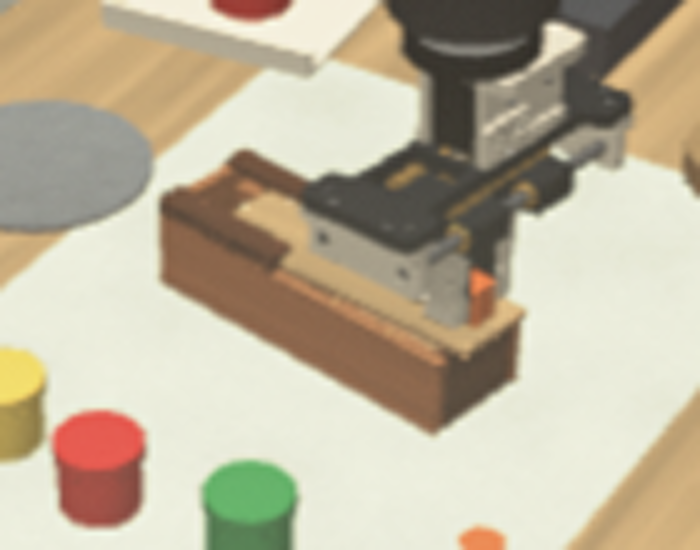

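The lid's front edge is now past the lip (crop about (490,330)) and the rear is still under the roofs. Next I slide on to about 70 mm.

send_rows([
  [1,[-0.039,0.0074,0.001],[0,0,0]],
  [1,[-0.039,0.0074,0.001],[0,0,0]],
  [1,[-0.039,0.0074,0],[0,0,0]],
  [1,[-0.039,0.0074,0],[0,0,0]],
  [1,[-0.026,0.005,0],[0,0,0]],
  [1,[0,0,0],[0,0,0]],
])

```text
clock: 4.8
tool_pos: [0.4605, -0.182, 0.0667]
orientation: [-177.4, -0.0, 79.3]
force: [-0.5, -1.1, -0.6]
opening: 0.0174
```

send_rows([
  [1,[0,0,-0.003],[0,0,0]],
  [1,[0,0,0],[0,0,0]],
  [0.75,[0,0,0],[0,0,0]],
  [0.5,[0,0,0],[0,0,0]],
  [0,[0,0,0],[0,0,0]],
  [0,[0,0,0],[0,0,0]],
])

```text
clock: 5.4
tool_pos: [0.4623, -0.1823, 0.0664]
orientation: [-177.5, -0.0, 79.4]
force: [-0.3, 0.5, 0.4]
opening: 0.0404
```

send_rows([
  [0,[0,0,0.08],[0,0,0]],
  [0,[0,0,0.16],[0,0,0]],
  [0,[0.04,0,0.16],[0,0,0]],
  [0,[0,0,0],[0,0,0]],
])

```text
clock: 5.8
tool_pos: [0.4713, -0.1825, 0.1688]
orientation: [-177.3, 0.1, 79.4]
force: [-0.5, -0.0, -0.1]
opening: 0.0725
```

Run:
```python
from h import *
import pickle
o=obs()
s=snap("wrist","wrist4.png"); pickle.dump(s,open("wrist4.pkl","wb"))
s=snapshot("side"); cv2.imwrite("pics/side4.png",cv2.resize(s["color"][150:260,290:430],None,fx=5,fy=5,interpolation=cv2.INTER_CUBIC))
```

```text
clock 5.8
joint_pos [   0.7492    8.995   -22.9087   -0.5435  -60.7948 -101.1157]
tool_pos [ 0.4713 -0.1825  0.1688]
orientation [-1.772621e+02  6.750000e-02  7.935880e+01]
force [-0.4992 -0.0451 -0.0752]
moment [-0.0626 -0.2634 -0.0029]
opening 0.0725
```

View pics/wrist4.png

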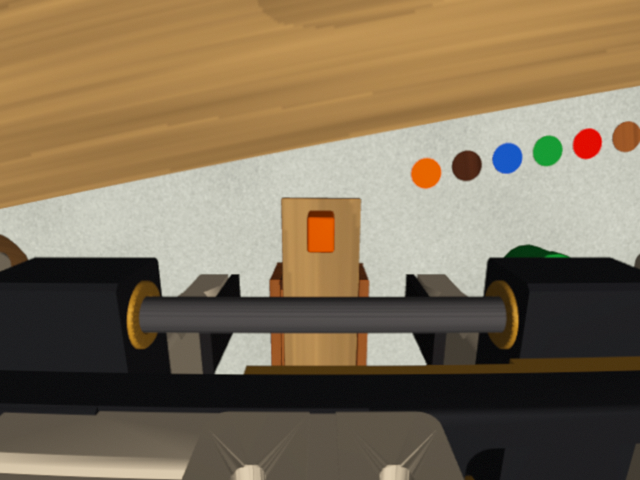

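View pics/side4.png

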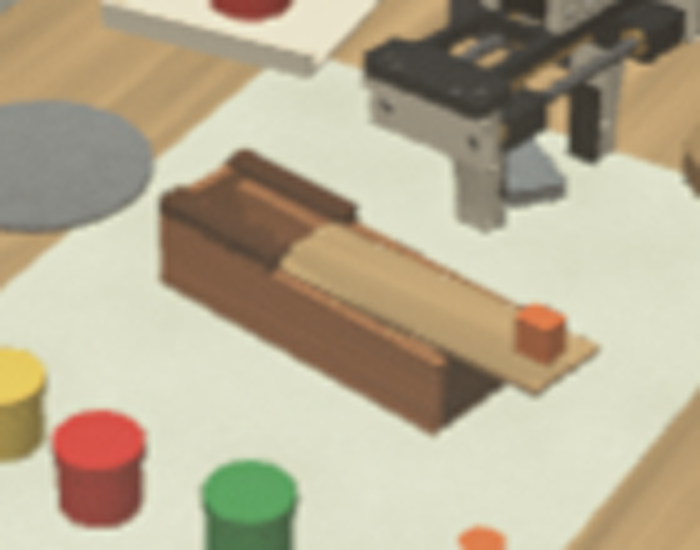

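The lid rests on the lip with about a third out, and the pull is at wrist pixel (320,232). I'll measure where it lies now.

Run:
```python
from h import *
import pickle
s=pickle.load(open("wrist4.pkl","rb"))
hsv=cv2.cvtColor(s["color"],cv2.COLOR_BGR2HSV)
C=cloud(s);Z=C[...,2]
m=(hsv[...,0]<14)&(hsv[...,1]>200)&(hsv[...,2]>120); m[:200]=0;m[260:]=0;m[:,:295]=0;m[:,345:]=0
t=m&(Z>.083); q=np.argwhere(t)[:,::-1]; p=onplane(s,q,0.088); print(t.sum(),np.median(C[t],0),cv2.minAreaRect((p[:,:2]*1000).astype(np.float32)))
b=(Z>.05)&(Z<.075); b[:,:260]=0;b[:,380:]=0;b[:190]=0
E=[];F=[]
for v in range(203,258,3):
    u=np.where(b[v])[0]; E.append((u.min()-.5,v));F.append((u.max()+.5,v))
for X in(E,F):
    P=onplane(s,X,0.062); f=cv2.fitLine((P[:,:2]).astype(np.float32),cv2.DIST_HUBER,0,.01,.01).ravel(); print(np.degrees(np.arctan2(f[1],f[0])),P[0],P[-1])
X=[(u,np.where(b[:,u])[0].min()-.5) for u in range(290,355,6)]
P=onplane(s,X,.063); print("front",P.mean(0))
```

```text
961 [ 0.46004823 -0.1813873   0.08807723] ((460.3247985839844, -181.32958984375), (17.28864860534668, 23.586292266845703), 78.96687316894531)
-11.774558 [ 0.43815926 -0.20577699  0.062     ] [ 0.47642188 -0.213034    0.062     ]
-10.922486 [ 0.44845686 -0.15069619  0.062     ] [ 0.48673748 -0.15781955  0.062     ]
front [ 0.43913475 -0.17779663  0.063     ]
```

send_rows([
  [0,[0.044,-0.012,-0.06],[0.0002,0.0008,0]],
  [0,[0,0,-0.14],[0,0,0]],
  [0,[0,0,-0.1],[0,0,0]],
  [0,[0,0,0],[0,0,0]],
])

```text
clock: 6.3
tool_pos: [0.4766, -0.1846, 0.0844]
orientation: [-176.4, -0.0, 79.2]
force: [-0.1, -1.2, 0.7]
opening: 0.0878
```

send_rows([
  [0,[0.022,-0.004,-0.02],[-0.0003,-0.0014,0]],
  [0,[0,0,-0.08],[0,0,0]],
  [0,[0,0,-0.06],[0,0,0]],
  [0,[0,0,0],[0,0,0]],
])

```text
clock: 6.7
tool_pos: [0.4837, -0.186, 0.0443]
orientation: [-177.0, 0.0, 79.3]
force: [-0.2, 0.4, -0.4]
opening: 0.0877
```

send_rows([
  [0,[-0.007,0.002,-0.024],[0,0,0]],
  [0.2,[0,0,0],[0,0,0]],
  [0.2,[0,0,0],[0,0,0]],
])

```text
clock: 7.0
tool_pos: [0.4835, -0.1857, 0.0402]
orientation: [-177.2, 0.0, 79.3]
force: [-0.2, 0.2, -0.5]
opening: 0.077
```

Run:
```python
from h import *
o=obs()
s=snap("wrist","wrist5.png")
s=snapshot("side"); cv2.imwrite("pics/side5.png",cv2.resize(s["color"][150:260,290:430],None,fx=5,fy=5,interpolation=cv2.INTER_CUBIC))
```

```text
clock 7.0
joint_pos [   0.3313   19.0195  -29.6579   -0.7121  -44.0451 -100.5063]
tool_pos [ 0.4835 -0.1857  0.0402]
orientation [-1.772352e+02  3.440000e-02  7.930230e+01]
force [-0.1756  0.2036 -0.4553]
moment [-0.1324 -0.1722  0.0695]
opening 0.077
```

View pics/side5.png

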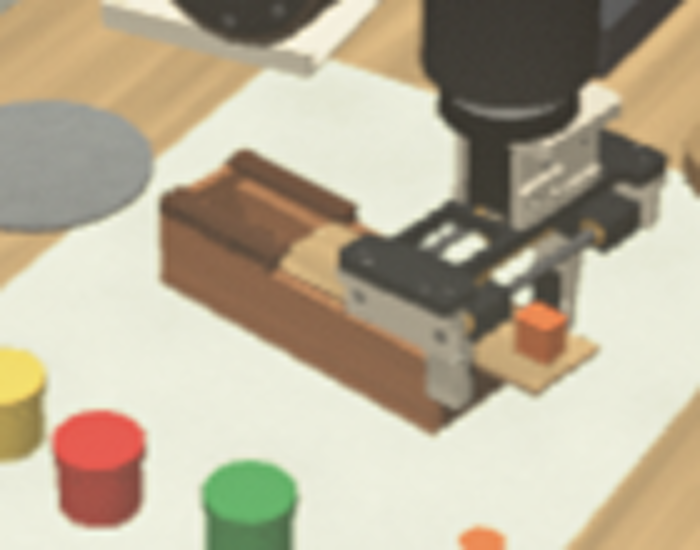

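View pics/wrist5.png

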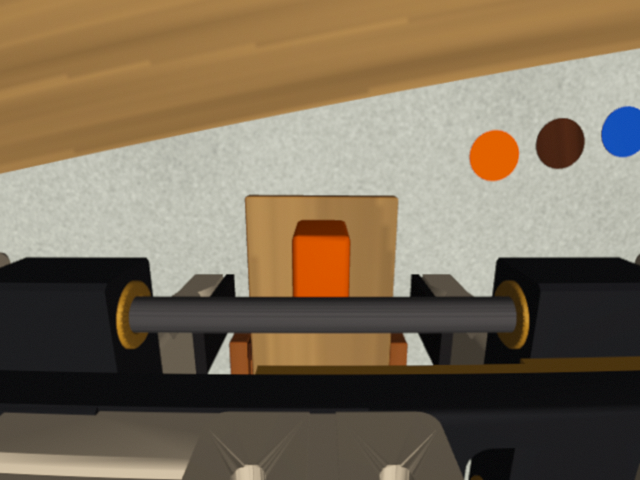

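The fingers straddle the lid just in front of the box. The lid lies between wrist columns 247 and 397, centred between the jaws.

send_rows([
  [0.2,[-0.004,0,-0.01],[0,0,0]],
  [1,[0,0,0],[0,0,0]],
  [1,[0,0,0],[0,0,0]],
  [1,[0,0,0],[0,0,0]],
  [1,[0,0,0],[0,0,0]],
  [1,[0,0,0],[0,0,0]],
])

```text
clock: 7.7
tool_pos: [0.4828, -0.1857, 0.0384]
orientation: [-177.3, 0.0, 79.3]
force: [0.1, 0.1, -0.1]
opening: 0.0553
```

send_rows([
  [1,[-0.039,0.0074,0.006],[0,0,0]],
  [1,[-0.039,0.0074,0.002],[0,0,0]],
  [1,[-0.039,0.0074,0.002],[0,0,0]],
  [1,[-0.012,0.002,0],[0,0,0]],
  [1,[0,0,0],[0,0,0]],
])

```text
clock: 8.2
tool_pos: [0.4465, -0.179, 0.0409]
orientation: [-177.3, 0.0, 79.3]
force: [0.1, -1.4, -1.2]
opening: 0.0555
```

Run:
```python
from h import *
o=obs()
s=snapshot("side"); cv2.imwrite("pics/side6.png",cv2.resize(s["color"][150:260,290:430],None,fx=5,fy=5,interpolation=cv2.INTER_CUBIC))
```

```text
clock 8.2
joint_pos [   1.1753   16.0542  -34.2483   -0.825   -42.3659 -101.2773]
tool_pos [ 0.4465 -0.179   0.0409]
orientation [-1.772772e+02  5.400000e-03  7.927560e+01]
force [ 0.0635 -1.3844 -1.1542]
moment [-0.0692 -0.3049  0.0153]
opening 0.0555
```

View pics/side6.png

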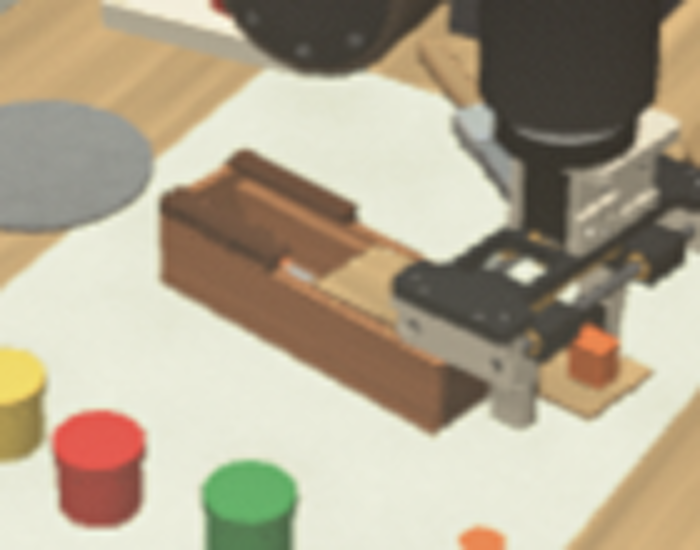

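The lid's rear edge is now clear of the roof fronts (crop about (330,280)), so I lift.

send_rows([
  [1,[0,0,0.04],[0,0,0]],
  [1,[0,0,0.08],[0,0,0]],
  [1,[0,0,0.1],[0,0,0]],
  [1,[0,0,0.1],[0,0,0]],
  [1,[0,0,0.04],[0,0,0]],
  [1,[0,0,0],[0,0,0]],
])

```text
clock: 8.85
tool_pos: [0.4465, -0.1792, 0.1359]
orientation: [-177.2, 0.0, 79.3]
force: [0.1, -0.3, -2.1]
opening: 0.0557
```

Run:
```python
from h import *
import pickle
o=obs()
s=snap("wrist","wrist7.png"); pickle.dump(s,open("wrist7.pkl","wb"))
s=snapshot("side"); cv2.imwrite("pics/side7.png",cv2.resize(s["color"][120:260,290:450],None,fx=4.2,fy=4.2,interpolation=cv2.INTER_CUBIC)); pickle.dump(s,open("side7.pkl","wb"))
```

```text
clock 8.85
joint_pos [   1.1603    8.7458  -28.1185   -0.6583  -55.9147 -101.5092]
tool_pos [ 0.4465 -0.1792  0.1359]
orientation [-1.7717e+02  3.8600e-02  7.9270e+01]
force [ 0.0808 -0.3263 -2.0768]
moment [-0.0406 -0.2339  0.0033]
opening 0.0557
```

View pics/side7.png

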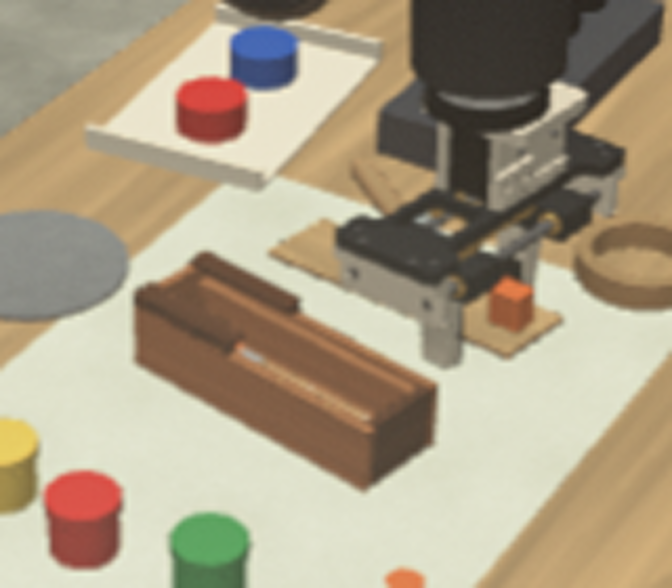

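View pics/wrist7.png

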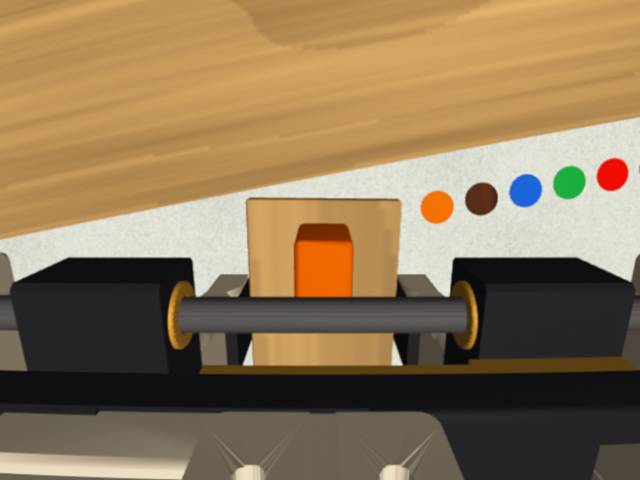

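Run:
```python
from h import *
import pickle
u=np.array([.9826,-.1857]);v=np.array([.1857,.9826]); t=np.array([.4465,-.1792])
s=pickle.load(open("wrist7.pkl","rb")); C=cloud(s)
m=np.zeros((480,640),bool); m[205:290,258:288]=1; m[205:290,360:385]=1; m[345:362,265:385]=1
P=C[m]; a=(P[:,:2]-t)@u; print(a.min(),a.max()); k=np.polyfit(a,P[:,2],1); print("wrist slope",np.degrees(np.arctan(k[0])),k, (P[:,2]-np.polyval(k,a)).std())
hsv=cv2.cvtColor(s["color"],cv2.COLOR_BGR2HSV)
o=(hsv[...,0]<16)&(hsv[...,1]>220)&(hsv[...,2]>200); o[:220]=0;o[300:]=0;o[:,:285]=0;o[:,365:]=0
Q=C[o]; Q=Q[Q[:,2]>Q[:,2].max()-.008]; print("pull",(Q[:,:2].min(0)),Q[:,:2].max(0),Q[:,2].mean(),((Q[:,:2]-t)@u).min(),((Q[:,:2]-t)@u).max(),((Q[:,:2]-t)@v).mean())
b=(C[...,2]>.14)&(C[...,2]<.17); print("front a", [float(((C[w][:2]-t)@u).round(4)) for w in [(203,270),(203,320),(203,380)]])
s=pickle.load(open("side7.pkl","rb")); C=cloud(s); hsv=cv2.cvtColor(s["color"],cv2.COLOR_BGR2HSV)
A=(C[...,:2]-t)@u; B=(C[...,:2]-t)@v; Z=C[...,2]
m=(abs(B)<.026)&(Z>.12)&(Z<.175)&(abs(A)<.18)&(hsv[...,0]>10)&(hsv[...,0]<25); 
for lo,hi in((-.05,-.035),(.07,.10),(.1,.13),(.13,.16)):
    w=m&(A>lo)&(A<hi); print(lo,w.sum(),np.median(Z[w]) if w.any() else None, A[w].max() if w.any() else None)
```

```text
-0.05629890887492549 0.022423077886756026
wrist slope -6.408247537148489 [-0.11231373  0.15842347] 0.008039277636391277
pull [ 0.39123621 -0.16844766] [ 0.39123621 -0.16844766] 0.2976414054070463 -0.05629890887492549 -0.05629890887492549 0.0003027679988371034
front a [-0.0422, -0.0421, -0.0422]
-0.05 48 0.1589236573079339 -0.035151253215730725
0.07 4 0.14523684257284514 0.0992032460333273
0.1 47 0.14854421653848326 0.12982990983204265
0.13 85 0.14696423635856803 0.1583199556120952
```

send_rows([
  [1,[0.005,0.03,0.02],[0,-0.0007,0.0017]],
  [1,[0.011,0.064,0.01],[-0.0001,-0.0007,0.0017]],
  [1,[0.015,0.09,0],[-0.0001,-0.0007,0.0017]],
  [1,[0.02,0.115,0],[-0.0001,-0.0007,0.0017]],
  [1,[0.02,0.115,0],[-0.0001,-0.0007,0.0017]],
  [1,[0.02,0.115,0],[-0.0001,-0.0007,0.0017]],
  [1,[0.02,0.115,0],[-0.0001,-0.0007,0.0017]],
  [1,[0.02,0.115,0],[-0.0001,-0.0007,0.0017]],
  [1,[0.02,0.115,0],[-0.0001,-0.0007,0.0017]],
  [1,[0.02,0.115,0],[-0.0001,-0.0007,0.0017]],
  [1,[0.02,0.115,0],[-0.0001,-0.0007,0.0017]],
  [1,[0.015,0.09,0],[-0.0001,-0.0007,0.0017]],
])

```text
clock: 10.15
tool_pos: [0.4894, 0.1321, 0.1314]
orientation: [-179.1, 0.5, 86.9]
force: [-0.4, -0.2, -2.2]
opening: 0.0557
```

send_rows([
  [1,[0.022,0.07,0],[0.0003,-0.001,0]],
  [1,[0.022,0.07,0],[0.0003,-0.001,0]],
  [1,[0.02,0.05,0],[0.0003,-0.001,0]],
  [1,[0.014,0.03,0],[0.0003,-0.001,0]],
  [1,[0,0,0],[0,0,0]],
  [1,[0,0,0],[0,0,0]],
])

```text
clock: 10.75
tool_pos: [0.5088, 0.1923, 0.1286]
orientation: [179.6, 0.1, 87.0]
force: [-0.5, 0.0, -2.3]
opening: 0.0555
```

Run:
```python
from h import *
import pickle
o=obs()
s=snap("wrist","wrist8.png"); pickle.dump(s,open("wrist8.pkl","wb"))
s=snapshot("side"); cv2.imwrite("pics/side8.png",cv2.resize(s["color"][170:340,200:390],None,fx=3.5,fy=3.5,interpolation=cv2.INTER_CUBIC)); pickle.dump(s,open("side8.pkl","wb"))
s=snapshot("top"); cv2.imwrite("pics/top8.png",cv2.resize(s["color"][190:330,180:320],None,fx=4,fy=4,interpolation=cv2.INTER_CUBIC)); pickle.dump(s,open("top8.pkl","wb"))
```

```text
clock 10.75
joint_pos [  41.588    13.073   -23.973     0.4027  -52.7694 -134.8011]
tool_pos [0.5088 0.1923 0.1286]
orientation [1.79643e+02 9.84000e-02 8.70297e+01]
force [-0.5367  0.0231 -2.2784]
moment [-0.0705  0.0856 -0.0071]
opening 0.0555
```

View pics/side8.png

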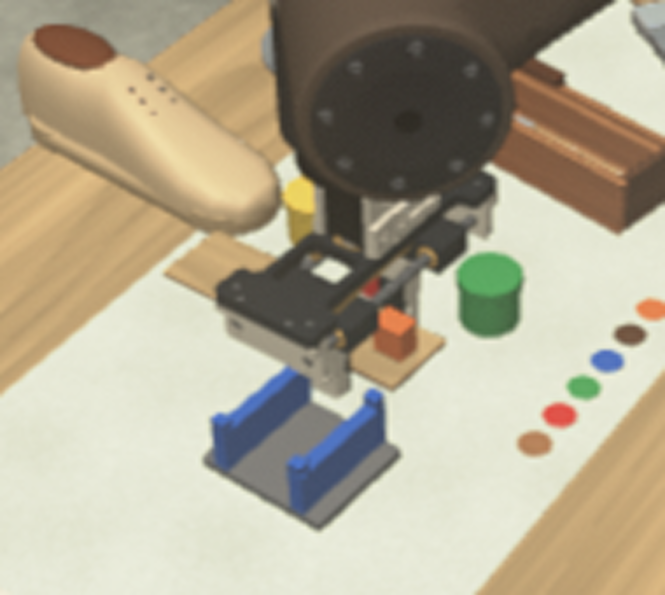

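View pics/wrist8.png

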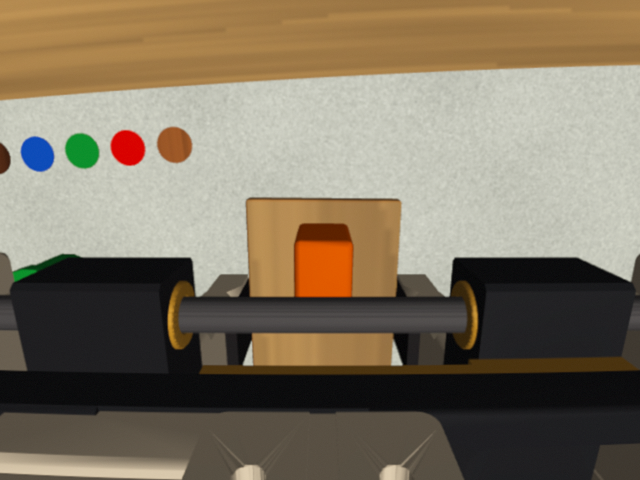

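View pics/top8.png

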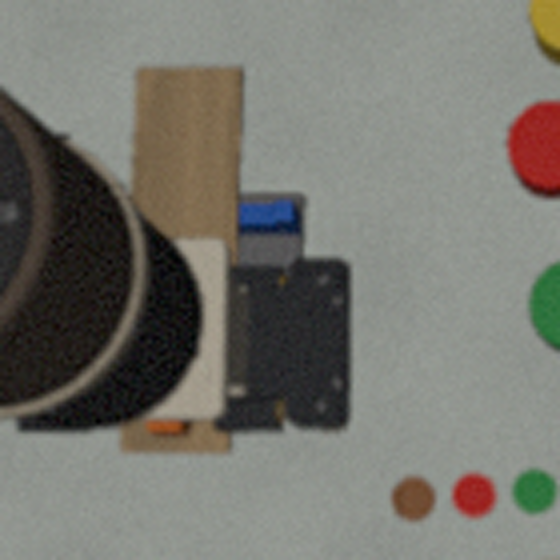

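Run:
```python
from h import *
import pickle
c=np.array([.5687,.1893]); u=np.array([.9982,-.0596]);v=np.array([.0596,.9982])
for n in("side8","top8"):
    s=pickle.load(open(n+".pkl","rb")); C=cloud(s); hsv=cv2.cvtColor(s["color"],cv2.COLOR_BGR2HSV)
    A=(C[...,:2]-c)@u; B=(C[...,:2]-c)@v; Z=C[...,2]
    m=(abs(B)<.05)&(Z>.12)&(Z<.17)&(abs(A)<.13)&(hsv[...,0]>10)&(hsv[...,0]<25)
    print(n)
    for lo,hi in((-.13,-.092),(-.092,-.08),(0,.03),(.03,.05),(.05,.075),(.075,.12)):
        w=m&(A>lo)&(A<hi)
        if w.any(): print(lo,w.sum(),np.median(Z[w]).round(4),"A",A[w].min().round(4),A[w].max().round(4),"B",np.percentile(B[w],[2,50,98]).round(4))
```

```text
side8
-0.13 124 0.1509 A -0.1053 -0.0921 B [-0.0262  0.0013  0.0286]
-0.092 56 0.1506 A -0.0919 -0.0804 B [-0.0257  0.0144  0.0293]
0.03 26 0.1498 A 0.0389 0.0497 B [-0.027  -0.0154  0.0282]
0.05 150 0.149 A 0.0504 0.0749 B [-0.026   0.0018  0.0295]
0.075 128 0.1487 A 0.0753 0.0969 B [-0.0261  0.0038  0.029 ]
top8
-0.13 164 0.1513 A -0.1058 -0.0927 B [-0.0285 -0.0055  0.0245]
-0.092 18 0.1504 A -0.0918 -0.0893 B [-0.0191 -0.0114  0.0204]
0 303 0.1499 A 0.0002 0.03 B [-0.0286 -0.0056  0.0235]
0.03 249 0.15 A 0.03 0.0498 B [-0.0293 -0.0025  0.025 ]
0.05 326 0.1495 A 0.05 0.0749 B [-0.0288 -0.0016  0.0258]
0.075 244 0.1495 A 0.0755 0.0945 B [-0.0295 -0.0026  0.0248]
```

send_rows([
  [1,[0.012,0,-0.04],[0,-0.0014,0]],
  [1,[0,0,-0.08],[0,0,0]],
  [1,[0,0,-0.08],[0,0,0]],
  [1,[0,0,-0.06],[0,0,0]],
  [1,[0,0,-0.04],[0,0,0]],
  [1,[0,0,0],[0,0,0]],
])

```text
clock: 11.5
tool_pos: [0.5128, 0.1893, 0.0537]
orientation: [178.9, -0.1, 86.8]
force: [0.6, 0.1, -0.9]
opening: 0.0556
```

Run:
```python
from h import *
o=obs()
s=snapshot("side"); cv2.imwrite("pics/side9.png",cv2.resize(s["color"][200:340,220:380],None,fx=4,fy=4,interpolation=cv2.INTER_CUBIC))
```

```text
clock 11.5
joint_pos [  41.3062   18.1993  -29.1518    1.0248  -41.8036 -135.2896]
tool_pos [0.5128 0.1893 0.0537]
orientation [ 1.789152e+02 -1.089000e-01  8.677660e+01]
force [ 0.5944  0.0764 -0.8819]
moment [-0.054   0.1861 -0.0206]
opening 0.0556
```

View pics/side9.png

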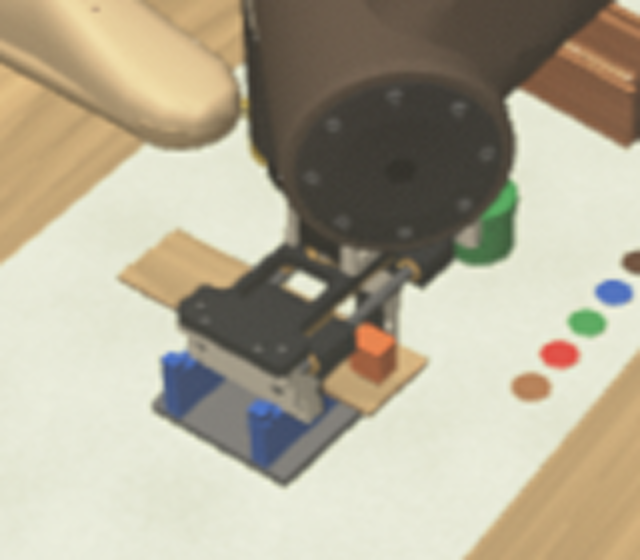

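send_rows([
  [1,[-0.004,0.012,-0.02],[0,0,0]],
  [1,[0,0,-0.03],[0,0,0]],
  [1,[0,0,-0.02],[0,0,0]],
  [1,[0,0,-0.01],[0,0,0]],
  [1,[0,0,0],[0,0,0]],
])

```text
clock: 12.05
tool_pos: [0.5135, 0.1938, 0.0352]
orientation: [178.7, -0.3, 86.8]
force: [0.7, -1.4, -0.6]
opening: 0.0554
```

send_rows([
  [1,[-0.006,-0.004,-0.008],[0,0.0004,0]],
  [1,[0,0,-0.008],[0,0,0]],
  [1,[0,0,-0.004],[0,0,0]],
  [1,[0,0,0],[0,0,0]],
])

```text
clock: 12.45
tool_pos: [0.512, 0.1928, 0.0301]
orientation: [178.8, -0.3, 86.8]
force: [0.0, 0.3, -1.5]
opening: 0.0558
```

Run:
```python
from h import *
import pickle
o=obs()
c=np.array([.5687,.1893]); u=np.array([.9982,-.0596]);v=np.array([.0596,.9982])
for n in("side","top"):
    s=snapshot(n); pickle.dump(s,open(n+"10.pkl","wb")); C=cloud(s); hsv=cv2.cvtColor(s["color"],cv2.COLOR_BGR2HSV)
    if n=="side": cv2.imwrite("pics/side10.png",cv2.resize(s["color"][200:340,220:380],None,fx=4,fy=4,interpolation=cv2.INTER_CUBIC))
    A=(C[...,:2]-c)@u; B=(C[...,:2]-c)@v; Z=C[...,2]
    m=(abs(B)<.05)&(Z>.04)&(Z<.07)&(abs(A)<.13)&(hsv[...,0]>10)&(hsv[...,0]<25)
    for lo,hi in((-.13,-.092),(-.092,-.08),(.0,.05),(.05,.075),(.075,.12)):
        w=m&(A>lo)&(A<hi)
        if w.any(): print(n,lo,w.sum(),np.median(Z[w]).round(4),"A",A[w].min().round(4),A[w].max().round(4),"B",np.percentile(B[w],[2,50,98]).round(4))
```

```text
clock 12.45
joint_pos [  41.6142   20.0955  -30.4363    1.      -38.4237 -135.5759]
tool_pos [0.512  0.1928 0.0301]
orientation [178.8179  -0.2979  86.8191]
force [ 0.0199  0.2619 -1.528 ]
moment [-0.0114  0.1657 -0.0262]
opening 0.0558
side -0.13 82 0.0518 A -0.1022 -0.0922 B [-0.0236  0.0038  0.0293]
side -0.092 70 0.0515 A -0.0919 -0.0808 B [-0.0271  0.0103  0.029 ]
side 0.0 63 0.0521 A 0.0 0.0499 B [-0.0284 -0.012   0.0213]
side 0.05 160 0.0518 A 0.0501 0.0749 B [-0.0257  0.0032  0.029 ]
side 0.075 147 0.052 A 0.075 0.1008 B [-0.0267  0.0033  0.0286]
top -0.13 111 0.052 A -0.1018 -0.0924 B [-0.0281 -0.0034  0.0251]
top -0.092 7 0.0518 A -0.0912 -0.0905 B [-0.0209 -0.015  -0.0095]
top 0.0 458 0.0526 A 0.0011 0.05 B [-0.0288 -0.0051  0.0237]
top 0.05 268 0.0527 A 0.0508 0.075 B [-0.0282 -0.0009  0.0264]
top 0.075 230 0.0526 A 0.075 0.0965 B [-0.0293 -0.0023  0.0251]
```

View pics/side10.png

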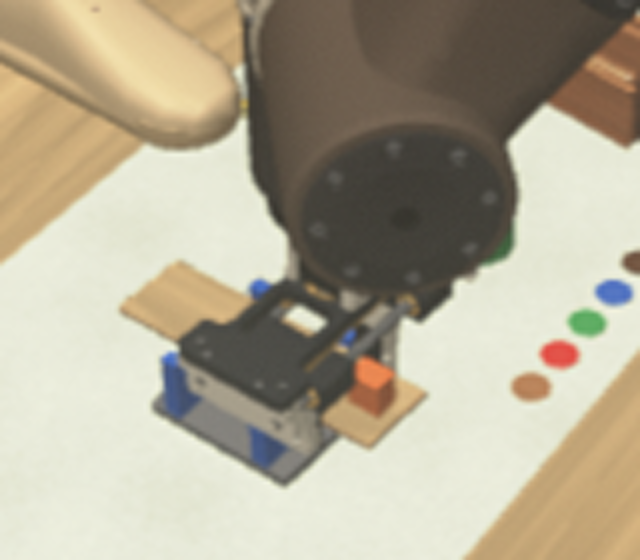

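The lid is level and centred, and its top is at about 0.052 m (seated it should be 0.051). I ease it down the last millimetre.

send_rows([
  [1,[0,0,-0.004],[0,0,0]],
  [1,[0,0,0],[0,0,0]],
])

```text
clock: 12.75
tool_pos: [0.5123, 0.193, 0.0293]
orientation: [178.8, -0.3, 86.8]
force: [-0.8, -0.3, -3.0]
opening: 0.0553
```

send_rows([
  [1,[0,0,-0.004],[0,0,0]],
  [1,[0,0,0],[0,0,0]],
])

```text
clock: 12.95
tool_pos: [0.5124, 0.1931, 0.0289]
orientation: [178.8, -0.3, 86.8]
force: [-1.4, -0.6, 2.8]
opening: 0.0555
```

Contact: Fz went from −1.5…−3 N to +2.8 N. Release.

send_rows([
  [0.3,[0,0,0],[0,0,0]],
  [0.2,[0,0,0],[0,0,0]],
  [0,[0,0,0],[0,0,0]],
  [0,[0,0,0],[0,0,0]],
  [0,[0,0,0],[0,0,0]],
])

```text
clock: 13.45
tool_pos: [0.5131, 0.1936, 0.0292]
orientation: [178.7, -0.4, 86.9]
force: [-0.1, 0.9, 0.6]
opening: 0.0859
```

send_rows([
  [0,[0,0,0.04],[0,0,0]],
  [0,[0,0,0.1],[0,0,0]],
  [0,[0,0,0.16],[0,0,0]],
  [0,[0,0,0.18],[0,0,0]],
  [0,[0,0,0.18],[0,0,0]],
  [0,[0,-0.18,0.04],[0,0,0]],
  [0,[0,-0.18,0],[0,0,0]],
  [0,[0,-0.18,0],[0,0,0]],
  [0,[0,-0.18,0],[0,0,0]],
  [0,[0,0,0],[0,0,0]],
])

```text
clock: 14.45
tool_pos: [0.5116, 0.0074, 0.2196]
orientation: [178.3, -0.4, 87.2]
force: [-0.5, 0.3, -0.4]
opening: 0.0875
```

Run:
```python
from h import *
o=obs()
c=np.array([.5687,.1893]); u=np.array([.9982,-.0596]);v=np.array([.0596,.9982])
for n in("side","top"):
    s=snap(n,n+"11.png"); C=cloud(s); hsv=cv2.cvtColor(s["color"],cv2.COLOR_BGR2HSV)
    A=(C[...,:2]-c)@u; B=(C[...,:2]-c)@v; Z=C[...,2]
    m=(abs(B)<.05)&(Z>.04)&(Z<.062)&(abs(A)<.13)&(hsv[...,0]>10)&(hsv[...,0]<25)
    for lo,hi in((-.13,-.092),(-.05,0),(.0,.05),(.05,.075),(.075,.12)):
        w=m&(A>lo)&(A<hi)
        if w.any(): print(n,lo,w.sum(),np.median(Z[w]).round(4),"A",A[w].min().round(4),A[w].max().round(4),"B",np.percentile(B[w],[2,50,98]).round(4))
```

```text
clock 14.45
joint_pos [  23.1556    4.2132  -21.7016    0.445   -62.3422 -116.1904]
tool_pos [0.5116 0.0074 0.2196]
orientation [178.2599  -0.4097  87.172 ]
force [-0.4633  0.2886 -0.4151]
moment [ 0.0215  0.0752 -0.0052]
opening 0.0875
side -0.13 74 0.0507 A -0.1018 -0.0921 B [-0.0239  0.0045  0.0283]
side -0.05 353 0.0508 A -0.05 -0.0001 B [-0.0257  0.0024  0.0301]
side 0.0 330 0.0506 A 0.0 0.0498 B [-0.0259  0.0028  0.0295]
side 0.05 166 0.0507 A 0.0501 0.0749 B [-0.0253  0.0033  0.0298]
side 0.075 153 0.0506 A 0.075 0.1013 B [-0.0256  0.0018  0.0292]
top 0.05 9 0.0524 A 0.0698 0.0748 B [0.016  0.0226 0.0267]
top 0.075 148 0.0514 A 0.0751 0.0968 B [-0.0222  0.0092  0.0256]
```

View pics/side11.png

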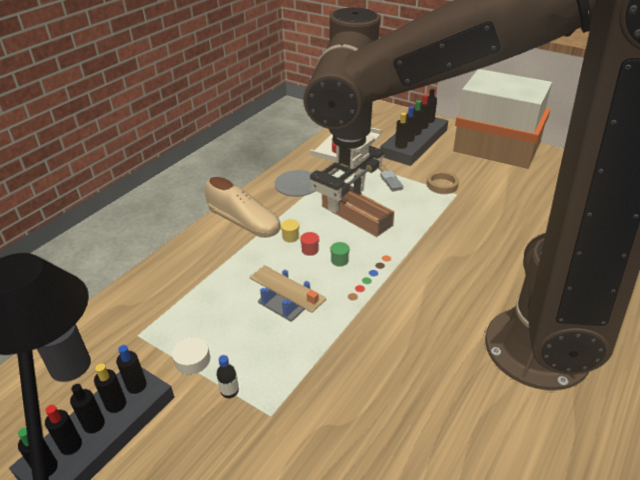

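View pics/top11.png

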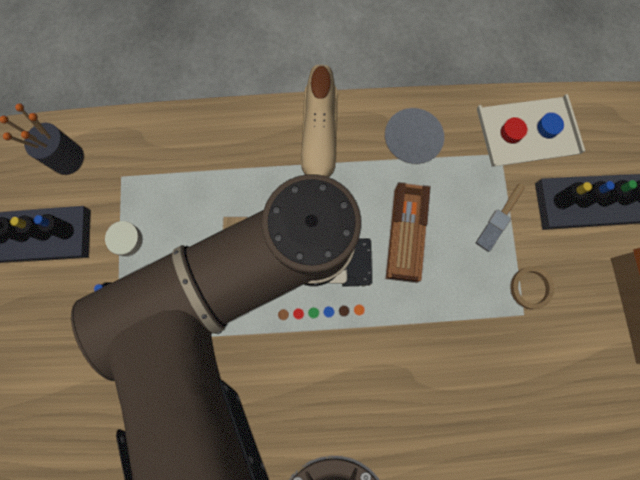

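The side view shows the lid lying flat on both blue bars at about (288,288), pull up at (313,297). Its top is level at 0.0507 m (expected 0.051), and it is centred to about 3 mm. The pots, bottle, sponge stack, tape and brush are where they were, and the arm is clear and still.

```bash
python3 -c "
from h import *
print(order.close_job()); obs()"
```

```text
the job is handed in; nothing more can be done
None
the job is handed in; nothing more can be done
```

The lid is off the brush box and lying flat, pull upwards, across both blue bars of the rest. I handed the job in at about 14.5 s of the 64 s allowed.

- **Opening:** I lifted the lid's front end over the lip by the pull and slid it out about 71 mm. I let go there and it rested on the lip.
- **Moving:** I took the lid again by its long edges and slid it clear of the grooves, to about 108 mm out. Then I lifted it, carried it over level and lowered it until the force reading showed contact, about 3 N, before opening the fingers.
- **Last checks (side view):** The lid's top is level at 0.0507 m along its length, where 0.051 m is expected. It is centred within about 3 mm and sits between the raised ends. The pots, bottle, sponge pads, tape and brush look unmoved, and the gripper is clear of everything.
- **Disagreements:** Before release, the side and top cameras differed by about 3 to 4 mm on the lid's sideways position, against 8 mm of clearance each side. In the last top view the arm hid most of the lid, so the final position rests mainly on the side view.

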